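# Shift the two-speed bench gearbox out of neutral

## Robot

A 7-joint arm with a two-finger parallel gripper is mounted at the origin on the work surface. World frame = base frame: x ahead of the robot, y to its left, z up, the work surface at z = 0. Lengths are in m, angles in rad, forces in N, time in s.
With the tool pointing down it reaches from about 0.425 to 0.925 m from the base axis. Payload 6.8 kg.
Tool frame: the origin (TCP) lies midway between the tips of the shut fingers; the grasp point (between the pads) lies 19 mm behind it; z points along the fingers, y is the line along which they close (so a half turn about z gives the same grasp; the last joint's range is limited). The gripper opens to 85 mm and grips with 20 to 120 N. Pads are 22 mm wide; open, the fingers measure 114 mm over their backs; the gripper's body (76 mm by 85 mm) begins 54 mm behind the grasp point. The pads swing forward as they close: fully open they stand 13 mm farther back than shut.
Start: joints at [-1.265, 0.477, 0.022, 1.555, -0.011, 1.109, -0.083], TCP at [0.271, 0.618, 0.231] pointing down, gripper open.
Joint ranges: [-2.96, 2.96], [-0.34, 2.1], [-1.41, 1.46], [0.24, 2.44], [-1.37, 4.51], [0.17, 1.92], [-2.96, 2.96]. Speed limits (rad/s): [2.39, 2.39, 3.14, 3.14, 3.14, 3.14, 3.14].

## Interface

Orientations are given as a unit quaternion [x, y, z, w].
In Python, from station import readout, cams, job gives the robot as it stands.
- The arm moves only by the shell command python3 -m crank 'ROWS' [FORCE]. ROWS is JSON, a list of rows, each an object with "dp": the shift along the tool's x, y, z each as a share of 0.12 m, from -1 to 1, a list of three; "rot": the turn, a rotation vector about the tool's x, y, z each as a share of 45 degrees, from -1 to 1, a list of three; "gripper": the gripper command: -1 is shut, 1 is fully open, values between are in proportion. A call has 1 to 12 rows; each row is the pose to reach, as a shift and turn from the pose commanded when the call began, along the tool's axes at that moment; what a row does not reach only later rows make up. A row lasts 1/12 s, in which the tool goes at most 41.7 mm and 7.16 degrees, less where a joint would pass 70% of its speed; a pose out of reach is approached as far as the arm can. A call with a number of a shift or a turn outside -1 to 1 is refused whole. A call with a gripper value outside its range is refused whole. The fingers move at their own pace and stop on an object; FORCE is the grip in N (left out, the last holds). Time passes only in rows, so rows that repeat a pose let the fingers close. It gives the time, the measured TCP pose, the force, the opening and the grip force at its end, in the units of the state.
- readout.read_state(): the state, without advancing time (a new reading comes with each control period).
- cams.get_image(name): name is "scene" or "top"; returns a dict with "pixels" (420x560x3 uint8, red, green, blue), "fovy" (degrees; the focal length in pixels is half the picture's height over the tangent of half this angle, whatever the lens; pixels are square), "cx", "cy" (the principal point, pixels), "distortion" ([k1, k2, p1, p2, k3] as OpenCV has them; the pictures are not rectified), "extrinsics" (4x4, takes a point from camera to world coordinates). Camera axes: x right, y up, looking along -z (the intrinsics and any distortion apply to the point x, -y, -z); pixel columns grow to the right and rows downward; lengths in m; the calibration is good to about 2 mm. A picture is of the moment at which its call begins. There is no depth.
- job.hand_in(): hands the job in; it is judged then, once.
The state is a dict: "time": time; "joint_positions": joint angles; "qd": joint speeds; "effort": joint torques, N m; "tool_pos": TCP position; "ee_rot": TCP orientation; "contact_force": force on the tool from outside, world axes, zero at the start; "torque": the same for the moment, N m; "gripper_width": finger opening in m; "gripper_force": force on a finger pad.
Only numpy, scipy, OpenCV 4.12 (cv2) and the standard library are available. Lean on these libraries where they do the work, as an engineer would, in place of code of your own. Each camera call takes 0.05 s, during which the arm holds its last target. There are 200 camera calls.

## Task

Shift the gearbox on the bench out of neutral into the speed marked by the round boss: pull the sprung knob on its top cover straight up, turn it towards the round boss, and feel for the pocket until the knob drops fully home there. Do not yank the knob against its pull stop, force it down, or wrench its pin sideways; let go of it at the end and leave the things on the bench where they are.

Things in the scene. Friction and masses are not known exactly. Their poses are not given: they have to be found in the camera images.
- gearbox: grey cast gearbox, about 250 x 230 mm at its foot, fixed to the bench, with a 212 x 202 mm aluminium cover whose flat top is 105 mm above the bench; a motor (88 mm dia.) sticks out on its +x side below the cover. Origin: under the knob's axis, at bench level; z up; its -x axis is the pointer's direction in neutral.
- knob_grip (a point): black selector knob: a round skirt (72 mm dia., 10 mm thick) with an upright grip bar 56 mm long, 16 mm wide, 38 mm tall, centred on the vertical turning axis. Point on the axis inside the bar, 24 mm above the skirt's top face, 13 mm below the bar's top; 145 mm above the bench when home. Its x axis runs along the bar, -x is the pointer's direction; it turns and rises with the knob.
- pointer_tip (a point): the tip of the pointer nose on the knob's skirt, 45 mm from the axis, with a bright line along it
- mark_round_c (a point): a plain dark steel round boss, 24 mm dia. and 4 mm high, on the cover 64 mm from the knob's axis and about 60 degrees (1.05 rad) to one side of the neutral direction: it marks the wanted speed. Point at the centre of its underside. Which side it is on differs from run to run.
- mark_bar_c (a point): a plain dark steel bar-shaped boss, 34 x 11 mm and 4 mm high, on the other side: it marks the other speed, not wanted. Point at the centre of its underside.
- pull (a joint): how far the knob is pulled up (m): 0 = fully home, 0.007 = its pin is just clear of the hidden index plate under the skirt, about 0.011 = a hard pull stop. A spring pushes it down: 4 N at home, growing by 0.5 N per mm. Let go over the plate's flat, the knob stays up at about 0.007.
- selector (a joint): turn of the knob (rad): 0 = neutral, pointer along the gearbox's -x; + = counter-clockwise from above; free to 1.6 either way when pulled, friction 0.04 N m. The neutral slot is wide (its ends lie 0.14 to 0.54 from 0). Each speed's pocket has 0.06 play either way and its centre lies anywhere 0.85 to 1.25 from 0: feel for it, pin resting on the plate, turning on from 0.65 until the knob drops 7 mm.
- pin: steel locking pin (7 mm dia.) under the skirt, fixed to the knob, 26 mm from the axis below the pointer, and its stem collar, which meets the pull stop. Origin: on the axis at the skirt's underside. The force on it from the hidden index plate and the pull stop must stay below 25 N.
- jar: glass jar with a steel lid, 64 mm dia., 85 mm high, standing on the bench beside the gearbox; origin under its centre. Leave alone.
- wrench: steel wrench lying on the bench beside the gearbox; leave alone.
- tape: roll of grey tape, 90 mm outer dia., 24 mm high, lying on the bench; origin under its centre. Leave alone.

How it is judged:
On the way:
1. the knob is pulled up until its pin is out of the neutral slot (value of joint pull above 0.006 m), for 0.1 s.
At the end, for the whole second after the job is handed in: the knob is down within 1.5 mm of fully home with its pin in the pocket on the round boss's side (pointer tip within 27 mm of the boss's centre, which only that pocket allows), at rest and let go (value of joint pull below 0.0015 m and horizontal distance between pointer_tip and mark_round_c below 0.027 m and velocity of joint selector between -0.05 and 0.05 rad/s); the robot touches nothing.
It fails at once if the locking pin is forced: more than 25 N on it from the index plate or the pull stop (contact force between pin and anything else above 25 N).
It fails at once if a thing on the bench is pushed more than 20 mm (distance of any of jar, wrench, tape from where it was at the start of the episode above 0.02 m).
It also fails if it takes over 51 s, if anything falls off the work surface, if the arm or the gripper's body presses on something with over 40 N, if the wrist force passes 120 N, or if a joint passes its speed limit or range.

## Working session

There is one attempt and no reset: what is moved stays moved. The work goes in short steps, Python scripts to look and compute and a shell command to move; the robot and the scene stay as the last step left them, time stands still between calls to the robot, and variables do not carry over. Pictures are saved under pics/ and viewed, at most 10 in all, crops included, and the job is handed in when it is done.

```bash
mkdir -p pics; ls; cat > h.py <<'E'
import numpy as np,cv2
from station import readout,cams,job
def snap(n,f):
    im=cams.get_image(n); cv2.imwrite('pics/'+f,im['pixels'][:,:,::-1]); np.savez('pics/'+n+'.npz',**{k:np.array(im[k]) for k in('fovy','cx','cy','distortion','extrinsics')}); return im
def ray(n,uv,z):
    c=np.load('pics/'+n+'.npz'); f=210/np.tan(np.radians(float(c['fovy']))/2)
    K=np.array([[f,0,float(c['cx'])],[0,f,float(c['cy'])],[0,0,1]])
    p=cv2.undistortPoints(np.array([[uv]],float),K,c['distortion'].astype(float))[0,0]
    E=c['extrinsics'];d=E[:3,:3]@[p[0],-p[1],-1];o=E[:3,3]
    return o+d*(z-o[2])/d[2]
E
python3 - <<'E'
from h import *
for n in('scene','top'):
    im=snap(n,n+'1.png'); print(im['extrinsics'][:3,3],im['fovy'],im['distortion'])
a=cv2.imread('pics/scene1.png');b=cv2.imread('pics/top1.png')
cv2.imwrite('pics/top1b.png',cv2.resize(b,(800,600)))
print(readout.read_state())
E
```

```text
pics
[1.47969953 0.34155144 0.92063262] 43.045707612240726 [-0.02570903  0.          0.          0.          0.        ]
[0.39563511 0.06198852 1.01181397] 49.078136096300696 [-0.04653879  0.          0.          0.          0.        ]
{'time': 0.1, 'joint_positions': array([-1.26511183,  0.4776839 ,  0.02234685,  1.55632568, -0.01149887,
        1.10926233, -0.08307469]), 'qd': array([-2.16622861e-03, -4.47699161e-05,  8.65986709e-04, -3.37643362e-03,
        6.85691281e-04, -5.05062305e-04, -1.17079484e-04]), 'effort': array([ 4.17196308e-03, -5.97756243e+01,  1.61351725e+00, -2.81952024e+01,
        1.28181494e-02,  5.07543795e-03, -4.02471153e-05]), 'tool_pos': array([0.27120908, 0.61756547, 0.23045685]), 'ee_rot': array([ 2.05398617e-01,  9.78678092e-01, -7.68618319e-04, -1.03221946e-04]), 'contact_force': array([ 0.77951137,  0.1204458 , -0.10144743]), 'torque': array([-0.00468767,  0.03009484,  0.0293807 ]), 'gripper_force': 0.0, 'gripper_width': 0.08524027566411722}
```

View pics/top1b.png

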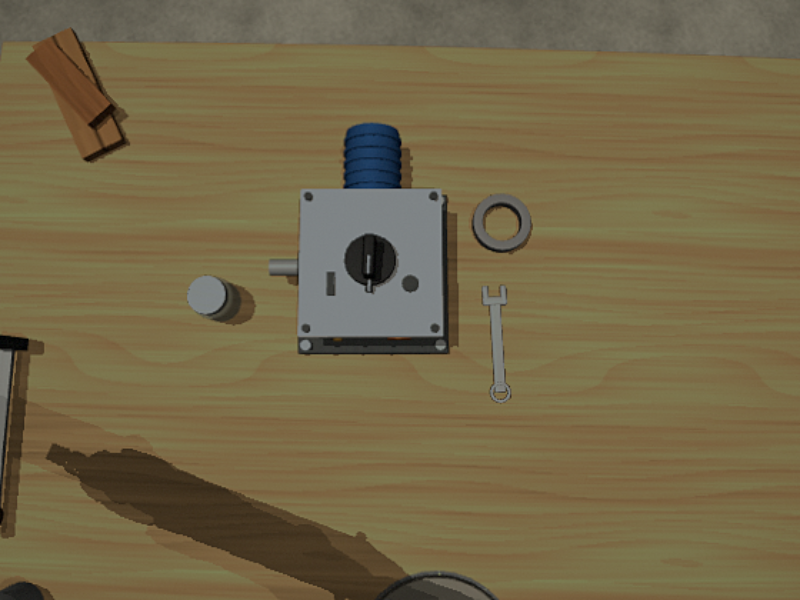

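View pics/scene1.png

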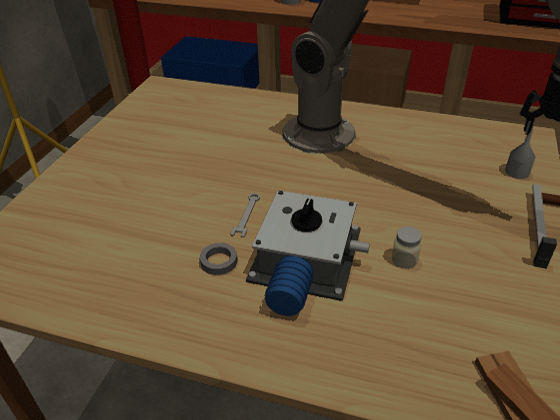

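The top view (800x600) shows the pointer nose at (369,290), pointing down the picture. The round boss is at (410,283) on the right and the bar boss at (331,283). The jar is at left (210,297), with the tape (502,223) and wrench (497,345) at right. I'll enlarge a crop next.

```bash
python3 - <<'E'
from h import *
b=cv2.imread('pics/top1.png')[120:255,195:325]
cv2.imwrite('pics/c1.png',cv2.resize(b,None,fx=4.4,fy=4.4,interpolation=cv2.INTER_CUBIC))
s=0.7
for nm,uv,z in [('boss',(410,283),.109),('bar',(331,283),.109),('tip',(369,290),.12),('skirt',(370,260),.121),('TL',(300,189),.105),('TR',(441,189),.105),('BL',(299,337),.105),('BR',(446,337),.105)]:
    print(nm,ray('top',(uv[0]*s,uv[1]*s),z).round(4))
E
```

```text
boss [0.5335 0.053  0.109 ]
bar [0.5308 0.1628 0.109 ]
tip [0.5207 0.1091 0.12  ]
skirt [0.5624 0.109  0.121 ]
TL [0.6661 0.2131 0.105 ]
TR [0.6708 0.0118 0.105 ]
BL [0.4549 0.2046 0.105 ]
BR [0.46   0.0016 0.105 ]
```

View pics/c1.png

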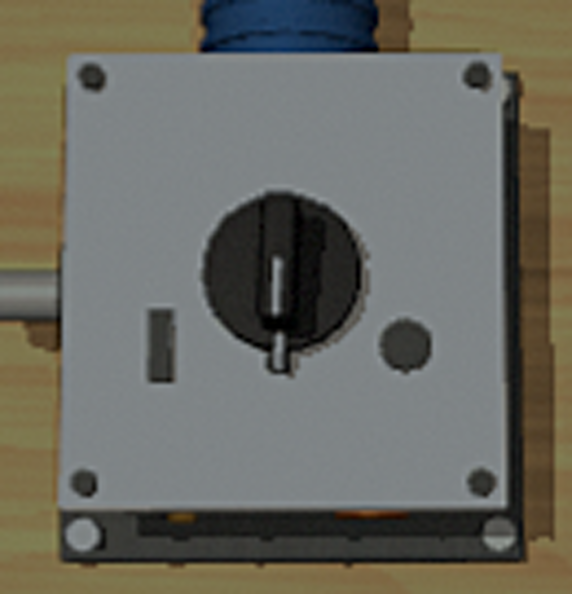

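The crop shows the skirt circle centred at (282,271), the pointer tip at (280,372), the bar running (280,197) to (275,320), and the round boss at (406,345). I now have what I need for the bar yaw and the move.

```bash
cat >> h.py <<'E'
from scipy.spatial.transform import Rotation as R
def plan(p,yaw,first=None):
    "tool x along world yaw (deg), tool z down; prints dp/rot shares"
    s=readout.read_state(); r=R.from_quat(s['ee_rot']); t=R.from_euler('z',yaw,degrees=True)*R.from_euler('x',180,degrees=True)
    print('now',s['tool_pos'].round(4),(r.inv()*t).as_rotvec(degrees=True).round(2),'deg; dp',(r.inv().apply(np.array(p)-s['tool_pos'])/.12).round(3),'rot',((r.inv()*t).as_rotvec(degrees=True)/45).round(3),'F',s['contact_force'].round(2),'M',s['torque'].round(3),'w',round(s['gripper_width'],4),'t',s['time'])
E
python3 - <<'E'
from h import *
q=lambda u,v,z:ray('top',(195+u/4.4,120+v/4.4),z).round(4)
print('skirt',q(282,271,.121),'tip',q(280,370,.119),'boss',q(406,345,.109),'bar',q(161,346,.109))
a,b=q(281,196,.158),q(274,320,.158);print('bar ends',a,b,np.degrees(np.arctan2(*(a-b)[1::-1])))
plan([.563,.109,.231],0)
E
```

```text
skirt [0.5632 0.1088 0.121 ] tip [0.5187 0.1084 0.119 ] boss [0.5329 0.0525 0.109 ] bar [0.5297 0.163  0.109 ]
bar ends [0.5891 0.1083 0.158 ] [0.5349 0.1096 0.158 ] -1.3739895729471052
now [0.2712 0.6176 0.2305] [-2.0000e-02  1.2000e-01  1.5629e+02] deg; dp [-3.93  -2.903  0.   ] rot [-0.000e+00  3.000e-03  3.473e+00] F [ 0.78  0.12 -0.1 ] M [-0.005  0.03   0.029] w 0.0852 t 0.1
```

```bash
python3 -m crank '[{"dp":[-0.95,-0.7,0],"rot":[0,0,0.87],"gripper":1},{"dp":[-0.95,-0.7,0],"rot":[0,0,0.87],"gripper":1},{"dp":[-0.95,-0.7,0],"rot":[0,0,0.87],"gripper":1},{"dp":[-0.95,-0.7,0],"rot":[0,0,0.87],"gripper":1},{"dp":[-0.95,-0.7,0],"rot":[0,0,0.87],"gripper":1},{"dp":[-0.95,-0.7,0],"rot":[0,0,0.87],"gripper":1}]' 40; python3 -c "
from h import *
plan([.563,.109,.231],0);print(readout.read_state()['joint_positions'].round(2))"
```

```text
time: 0.6
tool_pos: [0.3433, 0.4933, 0.2312]
ee_rot: [0.526, 0.851, -0.0, 0.0]
contact_force: [-1.0, 0.5, -0.4]
gripper_width: 0.0852
gripper_force: 0.0
now [0.3433 0.4933 0.2312] [3.0000e-02 4.0000e-02 1.1657e+02] deg; dp [-3.683  0.205  0.004] rot [1.00e-03 1.00e-03 2.59e+00] F [-1.01  0.53 -0.45] M [ 0.034  0.051 -0.001] w 0.0852 t 0.6
[-1.21  0.36  0.19  1.75 -0.08  1.04 -0.53]
```

```bash
python3 -m crank '[{"dp":[-1,0.05,0],"rot":[0,0,0.87],"gripper":1},{"dp":[-1,0.05,0],"rot":[0,0,0.87],"gripper":1},{"dp":[-1,0.05,0],"rot":[0,0,0.87],"gripper":1},{"dp":[-1,0.05,0],"rot":[0,0,0.87],"gripper":1},{"dp":[-1,0.05,0],"rot":[0,0,0.87],"gripper":1},{"dp":[-1,0.05,0],"rot":[0,0,0.87],"gripper":1}]'; python3 -c "
from h import *
plan([.563,.109,.231],-1);print(readout.read_state()['joint_positions'].round(2))"
```

```text
time: 1.1
tool_pos: [0.4024, 0.3902, 0.2311]
ee_rot: [0.78, 0.626, -0.0, 0.0]
contact_force: [-0.8, 0.2, 0.1]
gripper_width: 0.0852
gripper_force: 0.0
now [0.4024 0.3902 0.2311] [0.000e+00 4.000e-02 7.851e+01] deg; dp [-1.998e+00  1.813e+00  1.000e-03] rot [0.000e+00 1.000e-03 1.745e+00] F [-0.77  0.18  0.14] M [ 0.059  0.007 -0.003] w 0.0852 t 1.1
[-1.17  0.3   0.36  1.85 -0.12  1.01 -0.98]
```

```bash
python3 -m crank '[{"dp":[-1,0.9,0],"rot":[0,0,0.87],"gripper":1},{"dp":[-1,0.9,0],"rot":[0,0,0.87],"gripper":1},{"dp":[-1,0.9,0],"rot":[0,0,0.87],"gripper":1},{"dp":[-1,0.9,0],"rot":[0,0,0.87],"gripper":1},{"dp":[-1,0.9,0],"rot":[0,0,0.87],"gripper":1},{"dp":[-1,0.9,0],"rot":[0,0,0.87],"gripper":1},{"dp":[-1,0.9,0],"rot":[0,0,0.87],"gripper":1}]'; python3 -c "
from h import *
plan([.563,.109,.231],-1);print(readout.read_state()['joint_positions'].round(2))"
```

```text
time: 1.68
tool_pos: [0.4828, 0.2506, 0.231]
ee_rot: [0.944, 0.331, -0.0, 0.0]
contact_force: [-0.3, -0.2, 0.1]
gripper_width: 0.0855
gripper_force: 0.0
now [0.4828 0.2506 0.231 ] [2.000e-02 4.000e-02 3.963e+01] deg; dp [-0.215  1.339  0.   ] rot [0.    0.001 0.881] F [-0.25 -0.18  0.15] M [-0.018 -0.013 -0.008] w 0.0855 t 1.6833
[-1.05  0.29  0.56  1.9  -0.18  1.01 -1.31]
```

```bash
python3 -m crank '[{"dp":[-0.2,1,0],"rot":[0,0,0.88],"gripper":1},{"dp":[-0.2,1,0],"rot":[0,0,0.88],"gripper":1},{"dp":[-0.2,1,0],"rot":[0,0,0.88],"gripper":1},{"dp":[-0.2,1,0],"rot":[0,0,0.88],"gripper":1},{"dp":[-0.2,1,0],"rot":[0,0,0.88],"gripper":1},{"dp":[-0.2,1,0],"rot":[0,0,0.88],"gripper":1},{"dp":[-0.2,1,0],"rot":[0,0,0.88],"gripper":1},{"dp":[-0.2,1,0],"rot":[0,0,0.88],"gripper":1}]'; python3 -c "
from h import *
plan([.563,.109,.2],-1);print(readout.read_state()['joint_positions'].round(2))"
```

```text
time: 2.35
tool_pos: [0.539, 0.1435, 0.231]
ee_rot: [1.0, -0.004, -0.0, 0.0]
contact_force: [-0.3, 0.2, 0.5]
gripper_width: 0.0855
gripper_force: 0.0
now [0.539  0.1435 0.231 ] [0.01 0.03 0.52] deg; dp [0.202 0.286 0.258] rot [0.    0.001 0.012] F [-0.31  0.24  0.51] M [-0.002  0.023  0.03 ] w 0.0855 t 2.35
[-0.96  0.34  0.74  1.88 -0.27  1.02 -1.68]
```

```bash
python3 -m crank '[{"dp":[0.2,0.285,0.1],"rot":[0,0,0.012],"gripper":1},{"dp":[0.2,0.285,0.35],"rot":[0,0,0.012],"gripper":1},{"dp":[0.2,0.285,0.4],"rot":[0,0,0.012],"gripper":1},{"dp":[0.2,0.285,0.4],"rot":[0,0,0.012],"gripper":1}]'; python3 - <<'E'
from h import *
for n in('top','scene'): snap(n,n+'2.png')
plan([.563,.109,.127],-1)
a=cv2.imread('pics/top2.png')[110:260,180:330];b=cv2.imread('pics/scene2.png')[130:280,230:380]
cv2.imwrite('pics/c2.png',cv2.resize(np.hstack([a,b]),None,fx=2.66,fy=2.66,interpolation=cv2.INTER_CUBIC))
E
```

```text
time: 2.68
tool_pos: [0.5612, 0.1084, 0.1814]
ee_rot: [1.0, -0.01, -0.002, 0.001]
contact_force: [-0.3, 0.1, -0.2]
gripper_width: 0.0854
gripper_force: 0.0
now [0.5628 0.1093 0.1838] [-0.03  0.01 -0.15] deg; dp [0.001 0.003 0.473] rot [-0.001  0.    -0.003] F [-0.05 -0.26  0.63] M [-0.019 -0.01  -0.018] w 0.0852 t 2.7833
```

View pics/c2.png

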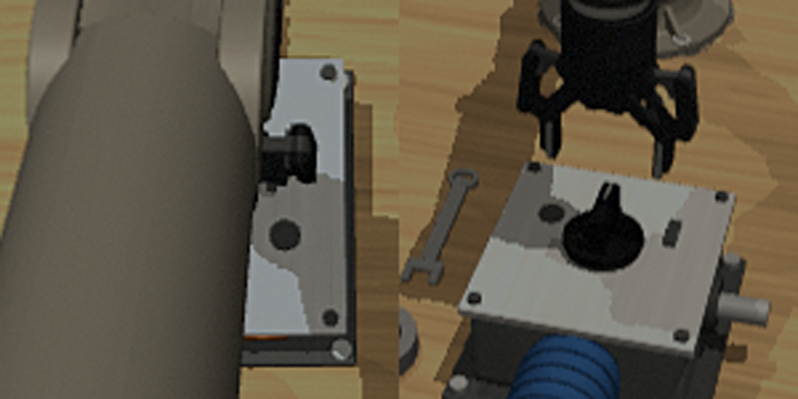

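The arm hides the knob in the top view. In the scene view (right half) the open fingers at (550,150) and (662,165) straddle the bar at (608,200). I'll descend and close.

```bash
python3 -m crank '[{"dp":[0,0.0,0.15],"rot":[0,0,0],"gripper":1},{"dp":[0,0,0.3],"rot":[0,0,0],"gripper":1},{"dp":[0,0,0.4],"rot":[0,0,0],"gripper":1},{"dp":[0,0,0.46],"rot":[0,0,0],"gripper":1},{"dp":[0,0,0.46],"rot":[0,0,0],"gripper":0.2},{"dp":[0,0,0.46],"rot":[0,0,0],"gripper":-0.3}]' 30 && python3 -m crank '[{"dp":[0,0,0],"rot":[0,0,0],"gripper":-0.5},{"dp":[0,0,0],"rot":[0,0,0],"gripper":-0.8},{"dp":[0,0,0],"rot":[0,0,0],"gripper":-0.8},{"dp":[0,0,0],"rot":[0,0,0],"gripper":-0.8},{"dp":[0,0,0],"rot":[0,0,0],"gripper":-0.8},{"dp":[0,0,0],"rot":[0,0,0],"gripper":-0.8}]'; python3 -c "
from h import *
plan([.563,.109,.128],-1)"
```

```text
time: 3.28
tool_pos: [0.5631, 0.1086, 0.1286]
ee_rot: [1.0, -0.011, 0.0, -0.0]
contact_force: [0.3, -0.5, 0.4]
gripper_width: 0.064
gripper_force: 0.0
time: 3.78
tool_pos: [0.5632, 0.1084, 0.1287]
ee_rot: [1.0, -0.011, 0.0, -0.0]
contact_force: [-2.0, -0.4, 5.0]
gripper_width: 0.0156
gripper_force: 35.2
now [0.5632 0.1084 0.1287] [-0.03 -0.04 -0.3 ] deg; dp [-0.002 -0.005  0.006] rot [-0.001 -0.001 -0.007] F [-1.98 -0.43  5.03] M [-0.02   0.329  0.068] w 0.0156 t 3.7833
```

```bash
python3 -m crank '[{"dp":[0,0,-0.01],"rot":[0,0,0],"gripper":-0.8},{"dp":[0,0,-0.02],"rot":[0,0,0],"gripper":-0.8},{"dp":[0,0,-0.03],"rot":[0,0,0],"gripper":-0.8},{"dp":[0,0,-0.04],"rot":[0,0,0],"gripper":-0.8},{"dp":[0,0,-0.05],"rot":[0,0,0],"gripper":-0.8},{"dp":[0,0,-0.05],"rot":[0,0,0],"gripper":-0.8}]'; python3 -c "
from h import *
plan([.563,.109,.138],-1)"
```

```text
time: 4.28
tool_pos: [0.5631, 0.1084, 0.1341]
ee_rot: [1.0, -0.011, 0.0, 0.0]
contact_force: [4.1, -0.0, -7.6]
gripper_width: 0.0157
gripper_force: 33.4
now [0.5631 0.1084 0.1341] [ 0.01 -0.03 -0.3 ] deg; dp [-0.001 -0.005 -0.033] rot [ 0.    -0.001 -0.007] F [ 4.12 -0.04 -7.56] M [ 0.064 -1.057  0.036] w 0.0157 t 4.2833
```

```bash
python3 -m crank '[{"dp":[0,0,-0.009],"rot":[0,0,0],"gripper":-0.8},{"dp":[0,0,-0.018],"rot":[0,0,0],"gripper":-0.8},{"dp":[0,0,-0.028],"rot":[0,0,0],"gripper":-0.8},{"dp":[0,0,-0.028],"rot":[0,0,0],"gripper":-0.8},{"dp":[0,0,-0.028],"rot":[0,0,0],"gripper":-0.8}]'; python3 -c "
from h import *
plan([.563,.109,.138],-1)"
```

```text
time: 4.7
tool_pos: [0.5631, 0.1084, 0.1373]
ee_rot: [1.0, -0.011, 0.0, 0.0]
contact_force: [5.6, 0.4, -9.0]
gripper_width: 0.0154
gripper_force: 33.2
now [0.5631 0.1084 0.1373] [ 0.01 -0.03 -0.29] deg; dp [-0.001 -0.005 -0.006] rot [ 0.    -0.001 -0.007] F [ 5.58  0.39 -9.03] M [ 0.125 -1.243 -0.047] w 0.0154 t 4.7
```

```bash
python3 -m crank '[{"dp":[0,0,0],"rot":[0,0,-0.04],"gripper":-0.8},{"dp":[0,0,0],"rot":[0,0,-0.1],"gripper":-0.8},{"dp":[0,0,0],"rot":[0,0,-0.16],"gripper":-0.8},{"dp":[0,0,0],"rot":[0,0,-0.22],"gripper":-0.8},{"dp":[0,0,0],"rot":[0,0,-0.28],"gripper":-0.8},{"dp":[0,0,0],"rot":[0,0,-0.28],"gripper":-0.8}]'; python3 -c "
from h import *
plan([.563,.109,.138],38.9)"
```

```text
time: 5.2
tool_pos: [0.5631, 0.1081, 0.1373]
ee_rot: [0.995, 0.1, 0.0, 0.0]
contact_force: [5.4, -0.8, -9.3]
gripper_width: 0.0156
gripper_force: 33.2
now [0.5631 0.1081 0.1373] [ 3.000e-02 -2.000e-02 -2.747e+01] deg; dp [ 0.001 -0.007 -0.006] rot [ 0.001 -0.001 -0.61 ] F [ 5.43 -0.75 -9.32] M [ 0.021 -1.276  0.069] w 0.0156 t 5.2
```

```bash
python3 -m crank '[{"dp":[0,0,0],"rot":[0,0,-0.06],"gripper":-0.8},{"dp":[0,0,0],"rot":[0,0,-0.13],"gripper":-0.8},{"dp":[0,0,0],"rot":[0,0,-0.2],"gripper":-0.8},{"dp":[0,0,0],"rot":[0,0,-0.27],"gripper":-0.8},{"dp":[0,0,0],"rot":[0,0,-0.34],"gripper":-0.8},{"dp":[0,0,0],"rot":[0,0,-0.41],"gripper":-0.8},{"dp":[0,0,0],"rot":[0,0,-0.48],"gripper":-0.8},{"dp":[0,0,0],"rot":[0,0,-0.54],"gripper":-0.8},{"dp":[0,0,0],"rot":[0,0,-0.6],"gripper":-0.8},{"dp":[0,0,0],"rot":[0,0,-0.6],"gripper":-0.8}]'; python3 -c "
from h import *
plan([.563,.109,.138],38.9)"
```

```text
time: 6.03
tool_pos: [0.5634, 0.1075, 0.1373]
ee_rot: [0.944, 0.329, 0.0, 0.001]
contact_force: [5.3, -0.7, -9.2]
gripper_width: 0.0152
gripper_force: 33.2
now [0.5634 0.1075 0.1373] [ 0.08 -0.01 -0.5 ] deg; dp [ 0.006 -0.012 -0.006] rot [ 0.002 -0.    -0.011] F [ 5.25 -0.66 -9.17] M [-0.193 -1.427  0.032] w 0.0152 t 6.0333
```

```bash
python3 -m crank '[{"dp":[0,0,0.006],"rot":[0,0,0],"gripper":-0.8},{"dp":[0,0,0.012],"rot":[0,0,0],"gripper":-0.8},{"dp":[0,0,0.012],"rot":[0,0,0],"gripper":-0.8}]'; python3 -m crank '[{"dp":[0,0,0],"rot":[0,0,0],"gripper":-0.58},{"dp":[0,0,0],"rot":[0,0,0],"gripper":-0.58},{"dp":[0,0,0],"rot":[0,0,0],"gripper":-0.58},{"dp":[0,0,0],"rot":[0,0,0],"gripper":-0.58}]'; python3 -c "
from h import *
plan([.563,.109,.1357],38.9)"
```

```text
time: 6.28
tool_pos: [0.5634, 0.1075, 0.1359]
ee_rot: [0.945, 0.328, 0.0, 0.001]
contact_force: [6.3, -0.6, -8.8]
gripper_width: 0.0155
gripper_force: 33.4
time: 6.62
tool_pos: [0.5625, 0.108, 0.1362]
ee_rot: [0.945, 0.328, -0.0, -0.0]
contact_force: [0.0, -0.3, 0.5]
gripper_width: 0.0179
gripper_force: 0.6
now [0.5625 0.108  0.1362] [-0.02  0.04 -0.62] deg; dp [ 0.009 -0.004  0.004] rot [-0.     0.001 -0.014] F [ 0.01 -0.33  0.49] M [-0.278 -0.049 -0.003] w 0.0179 t 6.6167
```

```bash
cat > chk.py <<'E'
from h import *
s=readout.read_state(); m=s['torque'][2]; R_=R.from_quat(s['ee_rot']).as_matrix()[:,0]
print('yaw %.2f Mz %.3f F %s pad %.1f w %.4f t %.2f'%(np.degrees(np.arctan2(R_[1],R_[0])),m,s['contact_force'].round(1),s['gripper_force'],s['gripper_width'],s['time']))
raise SystemExit(abs(m)>.2)
E
(python3 -m crank '[{"dp":[0,0,0],"rot":[0,0,-0.04],"gripper":-0.58},{"dp":[0,0,0],"rot":[0,0,-0.08],"gripper":-0.58},{"dp":[0,0,0],"rot":[0,0,-0.12],"gripper":-0.58},{"dp":[0,0,0],"rot":[0,0,-0.16],"gripper":-0.58}]' 20 && python3 chk.py && python3 -m crank '[{"dp":[0,0,0],"rot":[0,0,-0.02],"gripper":-0.58},{"dp":[0,0,0],"rot":[0,0,-0.04],"gripper":-0.58}]' && python3 chk.py && python3 -m crank '[{"dp":[0,0,0],"rot":[0,0,-0.02],"gripper":-0.58},{"dp":[0,0,0],"rot":[0,0,-0.04],"gripper":-0.58}]' && python3 chk.py ) | grep yaw
```

```text
yaw 45.50 Mz -0.214 F [ 0.8 -4.8  0.1] pad 5.4 w 0.0180 t 6.95True
```

```bash
sed -i 's/abs(m)>.2/abs(m)>.3/' chk.py
(python3 -m crank '[{"dp":[0,0,0],"rot":[0,0,-0.02],"gripper":-0.58},{"dp":[0,0,0],"rot":[0,0,-0.04],"gripper":-0.58}]' && python3 chk.py && python3 -m crank '[{"dp":[0,0,0],"rot":[0,0,-0.02],"gripper":-0.58},{"dp":[0,0,0],"rot":[0,0,-0.04],"gripper":-0.58}]' && python3 chk.py ) | grep yaw
```

```text
yaw 47.25 Mz -0.143 F [ 0.5 -4.8 -0.5] pad 5.4 w 0.0179 t 7.12False
```

```bash
sed -i 's/SystemExit(abs(m)>.3)/SystemExit(int(abs(m)>.28))/' chk.py
(python3 -m crank '[{"dp":[0,0,0],"rot":[0,0,-0.02],"gripper":-0.58},{"dp":[0,0,0],"rot":[0,0,-0.04],"gripper":-0.58}]' && python3 chk.py && python3 -m crank '[{"dp":[0,0,0],"rot":[0,0,-0.02],"gripper":-0.58},{"dp":[0,0,0],"rot":[0,0,-0.04],"gripper":-0.58}]' && python3 chk.py &&  python3 -m crank '[{"dp":[0,0,0],"rot":[0,0,-0.02],"gripper":-0.58},{"dp":[0,0,0],"rot":[0,0,-0.04],"gripper":-0.58}]' && python3 chk.py ) | grep yaw
```

```text
yaw 49.06 Mz -0.181 F [ 0.7 -5.4  1.4] pad 5.4 w 0.0180 t 7.28
yaw 50.86 Mz -0.190 F [ 0.4 -6.1 -0.3] pad 5.3 w 0.0179 t 7.45
yaw 52.66 Mz -0.217 F [-0.2 -5.7  0.4] pad 5.3 w 0.0180 t 7.62
```

```bash

(python3 -m crank '[{"dp":[0,0,0],"rot":[0,0,-0.02],"gripper":-0.58},{"dp":[0,0,0],"rot":[0,0,-0.04],"gripper":-0.58}]' && python3 chk.py && python3 -m crank '[{"dp":[0,0,0],"rot":[0,0,-0.02],"gripper":-0.58},{"dp":[0,0,0],"rot":[0,0,-0.04],"gripper":-0.58}]' && python3 chk.py &&  python3 -m crank '[{"dp":[0,0,0],"rot":[0,0,-0.02],"gripper":-0.58},{"dp":[0,0,0],"rot":[0,0,-0.04],"gripper":-0.58}]' && python3 chk.py ) | grep yaw
```

```text
yaw 54.45 Mz -0.139 F [ 0.2 -5.9 -0.1] pad 5.1 w 0.0178 t 7.78
yaw 56.25 Mz -0.153 F [ 1.2 -6.1 -0.8] pad 4.9 w 0.0182 t 7.95
yaw 58.05 Mz -0.151 F [ 1.5 -6.4 -1.3] pad 4.8 w 0.0180 t 8.12
```

```bash

(python3 -m crank '[{"dp":[0,0,0],"rot":[0,0,-0.02],"gripper":-0.58},{"dp":[0,0,0],"rot":[0,0,-0.04],"gripper":-0.58}]' && python3 chk.py && python3 -m crank '[{"dp":[0,0,0],"rot":[0,0,-0.02],"gripper":-0.58},{"dp":[0,0,0],"rot":[0,0,-0.04],"gripper":-0.58}]' && python3 chk.py &&  python3 -m crank '[{"dp":[0,0,0],"rot":[0,0,-0.02],"gripper":-0.58},{"dp":[0,0,0],"rot":[0,0,-0.04],"gripper":-0.58}]' && python3 chk.py ) | grep yaw
```

```text
yaw 59.86 Mz -0.134 F [ 1.9 -6.5 -2.1] pad 4.5 w 0.0179 t 8.28
yaw 61.66 Mz -0.114 F [ 2.8 -7.2 -3.9] pad 4.0 w 0.0177 t 8.45
yaw 63.51 Mz -0.038 F [ 2.4 -3.5 -2.6] pad 2.0 w 0.0179 t 8.62
```

```bash
python3 - <<'E'
from h import *
snap('scene','scene3.png')
b=cv2.imread('pics/scene3.png')[160:260,250:370]
cv2.imwrite('pics/c3.png',cv2.resize(b,None,fx=6,fy=6,interpolation=cv2.INTER_CUBIC))
E
python3 chk.py
```

```text
yaw 63.58 Mz -0.084 F [ 3.7 -3.2 -1.1] pad 2.1 w 0.0177 t 8.67
```

View pics/c3.png

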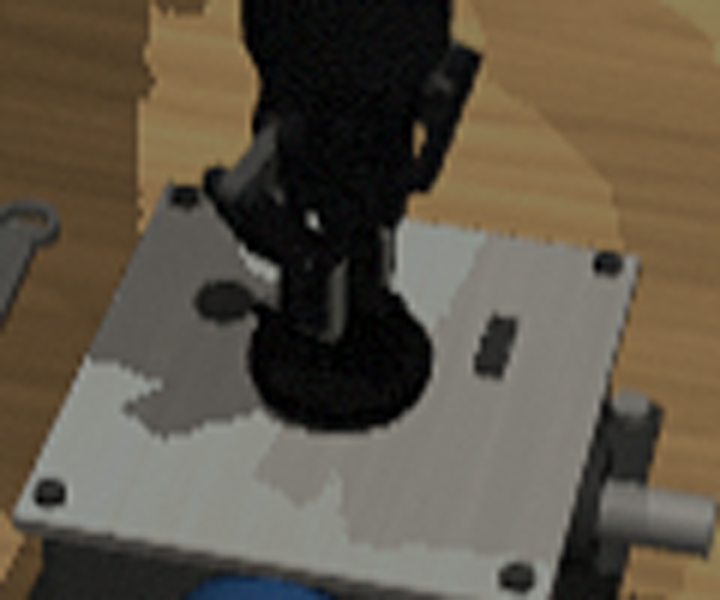

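The crop shows the pads around the bar at (335,300), the pointer towards the round boss at (225,300), and the skirt's lower edge at about row 430. I'll compare that edge with the first picture, where the knob was home.

```bash
python3 - <<'E'
from h import *
for f in('scene1','scene2','scene3'):
    g=cv2.imread('pics/%s.png'%f,0); print(f,g[222:240,303:308].mean(1).round().astype(int), g[212:216,283:332].mean(0).round().astype(int))
E
```

```text
scene1 [  4   4   7   6  11  12   9   4   3  16  90 134 139 138 138 138 137 137] [118 102 102  88  89  93 102 110 136  99  57  26  10  12  13  11  14   8
   5   7   7   9  10   8   4   4   4   1   5   9   9  11   9  10  12  22
  53  88 137 137 137 138 138 137 138 139 140 137  87]
scene2 [  5   3   6   6  12  11   7   4   6  18  94 134 135 136 137 138 140 141] [ 74  66  66  55  54  59  65  70  87  62  36  17   2   6   3   3   6   7
   6   8   6   8   9   7   5   5   5   2   4   7   6   2   7   5   6  17
  49  89 142 142 142 142 142 142 141 144 145 140  87]
scene3 [ 11  10  13  10  12   9  10   3   7  19  96 131 127 127 126 126 127 128] [ 76  67  66  55  54  60  65  70  86  56   2   7   5   6   4   3   8  14
  14  11  12  24  49  62  22   0   5   2   3   2   8   3   4   4   4  21
  52  90 136 136 126 128 126 125 126 128 130 126  80]
```

The skirt's lower edge matches the home pictures to within a pixel, so the knob has dropped into the pocket. I'll let go and back off.

```bash
python3 -m crank '[{"dp":[0,0,0],"rot":[0,0,0.03],"gripper":-0.5},{"dp":[0,0,0],"rot":[0,0,0.03],"gripper":0},{"dp":[0,0,0],"rot":[0,0,0.03],"gripper":0.6},{"dp":[0,0,0],"rot":[0,0,0.03],"gripper":0.6},{"dp":[0,0,0],"rot":[0,0,0.03],"gripper":0.6},{"dp":[0,0,-0.3],"rot":[0,0,0.03],"gripper":0.6},{"dp":[0,0,-0.6],"rot":[0,0,0.03],"gripper":0.6},{"dp":[0,0,-0.9],"rot":[0,0,0.03],"gripper":0.6},{"dp":[0,0,-0.9],"rot":[0,0,0.03],"gripper":0.6}]' && python3 -m crank '[{"dp":[0,0.3,0],"rot":[0,0,0],"gripper":0.6},{"dp":[0,0.6,0],"rot":[0,0,0],"gripper":0.6},{"dp":[0,0.9,0],"rot":[0,0,0],"gripper":0.6},{"dp":[0,1,0],"rot":[0,0,0],"gripper":0.6},{"dp":[0,1,0],"rot":[0,0,0],"gripper":0.6}]'; python3 - <<'E'
from h import *
for n in('top','scene'): snap(n,n+'4.png')
print(readout.read_state()['tool_pos'])
g=cv2.imread('pics/scene4.png',0);print(g[222:240,303:308].mean(1).round().astype(int))
a=cv2.imread('pics/top4.png')[110:260,180:330];b=cv2.imread('pics/scene4.png')[150:300,230:380]
cv2.imwrite('pics/c4.png',cv2.resize(np.hstack([a,b]),None,fx=2.66,fy=2.66,interpolation=cv2.INTER_CUBIC))
E
```

```text
time: 9.42
tool_pos: [0.5668, 0.109, 0.2512]
ee_rot: [0.857, 0.516, 0.006, 0.001]
contact_force: [2.0, -0.0, 0.8]
gripper_width: 0.0681
gripper_force: 0.0
time: 9.83
tool_pos: [0.6711, 0.0495, 0.2434]
ee_rot: [0.857, 0.515, -0.0, 0.001]
contact_force: [-1.2, 0.2, 0.4]
gripper_width: 0.0682
gripper_force: 0.0
[0.66858175 0.05238228 0.24333813]
[  9  12  11  12  10  13  10   4   6  20  97 134 130 129 129 128 128 128]
```

View pics/c4.png

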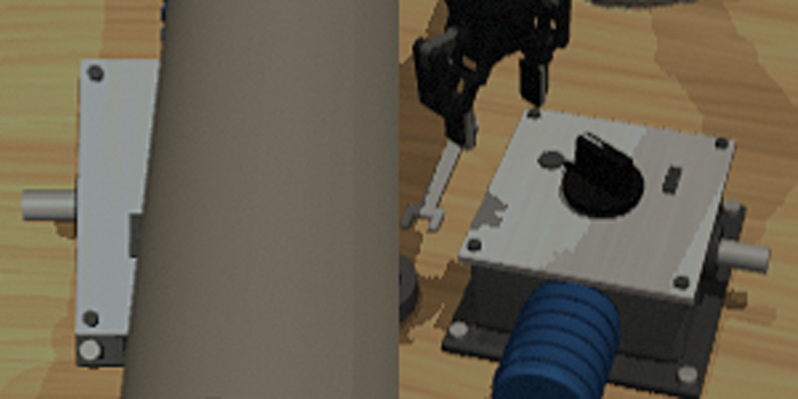

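The knob's pointer at (568,163) aims at the round boss at (551,160). Its skirt edge is back at the home row and the gripper is well clear.

```bash
python3 -c "
from station import job
print(job.hand_in())"
```

```text
the job is handed in; nothing more can be done
None
```

I pulled the knob, turned it towards the round boss until it dropped into the pocket, let go and handed the job in at about 10 s; the last picture showed it fully home, but the hand-in gave no verdict back.

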